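# Start the touch-free tap into the pot

## Robot

A 7-joint arm with a two-finger parallel gripper is mounted at the origin on the work surface. World frame = base frame: x ahead of the robot, y to its left, z up, the work surface at z = 0. Lengths are in m, angles in rad, forces in N, time in s.
With the tool pointing down it reaches from about 0.4 to 0.875 m from the base axis. Payload 6.5 kg.
Tool frame: the origin (TCP) lies between the finger pads, 19 mm behind the fingertips; this is the grasp point; z points along the fingers, y is the line along which they close (so a half turn about z gives the same grasp; the last joint's range is limited). The gripper opens to 88 mm and grips with 3 to 60 N. Pads are 18 mm wide; open, the fingers measure 123 mm over their backs; the gripper's body (75 mm by 187 mm) begins 45 mm behind the grasp point.
Start: joints at [1.114, 0.536, -0.004, 1.538, 0.003, 1.067, -0.071], TCP at [0.248, -0.601, 0.257] pointing down, gripper open.
Joint ranges: [-2.7, 2.7], [-0.37, 2.16], [-1.27, 1.26], [0.24, 2.4], [-1.31, 4.45], [0.19, 1.91], [-2.76, 2.76]. Speed limits (rad/s): [2.39, 2.39, 3.14, 3.14, 3.14, 3.14, 3.14].

## Interface

Orientations are given as a unit quaternion [x, y, z, w].
In Python, from plant import get_obs, cams, order gives the robot as it stands.
- The arm moves only by the shell command python3 -m jog 'ROWS' [OPENING] [FORCE]. ROWS is JSON, a list of rows, each a list of 2 entries, a list of its own where there are three numbers: the shift along the tool's x, y, z in mm, then the turn, a rotation vector about the tool's x, y, z in rad. A call has 1 to 20 rows; each row is the pose to reach, as a shift and turn from the pose commanded when the call began, along the tool's axes at that moment; what a row does not reach only later rows make up. A row lasts 1/10 s, in which the tool goes at most 50 mm and 8.59 degrees, less where a joint would pass 70% of its speed; a pose out of reach is approached as far as the arm can. A call with a gripper value outside its range is refused whole. OPENING is the finger opening in mm, from 0 to 88.1, set as the call begins (- or left out, the last holds). The fingers move at their own pace and stop on an object; FORCE is the grip in N (left out, the last holds). Time passes only in rows, so rows that repeat a pose let the fingers close. It gives the time, the measured TCP pose, the force, the opening and the grip force at its end, in the units of the state.
- get_obs(): the state, without advancing time (a new reading comes with each control period).
- cams.read_camera(name): name is "side" or "top" or "wrist"; returns a dict with "color" (400x640x3 uint8, blue, green, red), "z_map" (400x640 float32, m along the optical axis (not along the pixel's ray), 0 where there is no reading), "fx", "fy", "cx", "cy" (pixels), "R" (3x3) and "t" (3): a world point X has camera coordinates R X + t; the wrist camera has in their place "hand_eye" (4x4, takes a point from camera to tool coordinates, whose origin is the TCP and whose axes are the flange's). Camera axes: x right, y down, z forward; pixel columns grow to the right and rows downward; lengths in m; the calibration is good to about 2 mm. The wrist camera is an equidistant fisheye: a pixel r from the principal point sees the ray r / f radians off the axis. A picture is of the moment at which its call begins: read the wrist's pose just before it.
- order.hand_in(): hands the job in; it is judged then, once.
Trained networks look in the newest picture that a camera, given by its name, has taken for a name from the list of things; names that differ only in an ending like _2 or _b are one class to them, and where a whole thing is asked for, a point or a joint stands for the part that bears it (a point fixed in the world has none). Each returns a list of dicts, best first, with "confidence" (0 to 1); they miss things now and then, are a little off and sometimes report something else, mostly with a low value. They report only what shows in the picture. A call takes as long as a camera call. They do not tell look-alikes from the thing itself.
- cams.masks_of(camera, label): "pixels" (400x640 bool, what is visible of it) and "point" ([row, column] in pixels, amid what is visible of it).
The state is a dict: "t": time; "joint_positions": joint angles; "dq": joint speeds; "joint_efforts": joint torques, N m; "tool_pos": TCP position; "tcp_rot": TCP orientation; "ft_force": force on the tool from outside, world axes, zero at the start; "ft_torque": the same for the moment, N m; "grip_width": finger opening in m; "finger_force": force on a finger pad.
Only numpy, scipy, OpenCV 4.12 (cv2) and the standard library are available. Lean on these libraries where they do the work, as an engineer would, in place of code of your own. Each camera call takes 0.05 s, during which the arm holds its last target. There are 200 camera calls.

## Task

Get the touch-free tap going into the steel pot in the sink: push the tap's spout round with the fingers until its outlet is over the middle of the pot, and only then hold the fingertips about 3 cm above the tap's sensor (the low flat disc with the round dark window, on the ledge behind the sink bowl) for about two seconds, without touching it, and draw the hand well away. Leave the pot where it stands, and neither touch the other fittings on the ledge nor shift any of the other things.

Things in the scene. Friction and masses are not known exactly. Their poses are not given: they have to be found in the camera images.
- sensor_window (a point): middle of the round dark window (37 mm in diameter) that is the top face of the tap's touch-free sensor and looks straight up, 22 mm above the worktop. It answers to fingertips held over it for about two seconds (1.5 s is enough), within 25 mm of its axis and 10 to 60 mm above it (TCP 29 to 79 mm above)
- sensor: the sensor: fixed flat upright steel disc 48 mm in diameter, 18 mm high, with the window as its top; in one of the four fitting holes of the tap ledge, about 120 or 210 mm left or right of the tap. Origin under its middle, on the ledge (4 mm above the worktop), z up
- spout (a joint): swing of the tap's spout about the upright column axis, rad. At 0 it points to the robot (-x); positive swings the outlet to the robot's right (-y), negative to the left (+y). Turns from -1.3 to 1.3 against light friction (about 4 N of push at the middle of the arm) and stays where it is left
- spout_outlet (a point): middle of the spout's downward outlet, 190 mm from the axis of the column, about 166 mm above the worktop; the water would fall straight down from here
- spout_arm (a point): centre line of the spout's arm 130 mm from the column axis, 207 mm above the worktop: a good place to push sideways. The arm is a round bar 22 mm in diameter rising gently from the column (175 mm high, 25 mm out) to the bend (214 mm high, 150 to 172 mm out), then turning down to the outlet
- tap_axis (a point): point on the upright swivel axis of the tap, 130 mm above the worktop. The steel column is 44 mm in diameter and 102 mm high (swivel collar and start of the spout above it, to 185 mm), with a small temperature lever on its left (+y) side, 55 mm out and 112 mm high
- sink: fixed steel sink, square to the world; origin at the tap's foot, worktop level. Rim and ledge 4 mm high. From the origin, in mm: ledge x -55 to 65, y -680 to 320; bowl, on the robot's side, x -385 to -55, y -210 to 210, 150 deep; drainer on the right with a fixed rack of plates, 250 high, y -670 to -450
- pot: the small straight-sided steel pot with two black loop handles, standing in the sink bowl, its mouth open upward: 130 mm in diameter, 85 mm high, wall 3 mm, handles to 98 mm from the middle; loose, 0.45 kg. Origin under its middle, on the bowl floor (150 mm below the worktop)
- mixing_bowl: bystander: round-bottomed steel mixing bowl standing in the sink beside the pot, 124 mm in diameter, 60 mm high, loose; origin under its middle
- soap_pump: bystander, fixed on the tap ledge: soap pump, a 70 mm high steel pillar 30 mm in diameter at its head with a thin nozzle reaching 70 mm towards the robot; origin under its middle, on the ledge
- waste_knob: bystander, fixed on the tap ledge: waste control, a steel knob 36 mm in diameter and 39 mm high with a bar grip on top, on a 48 mm flange; origin under its middle, on the ledge
- blanking_cap: bystander, fixed on the tap ledge: plain domed steel cap of a spare hole, 48 mm in diameter, 14 mm high, no window; origin under its middle, on the ledge
- mug: bystander: white mug on the drainer, 80 mm in diameter, 95 mm high, loose; origin under its middle
- tumbler: bystander: glass tumbler on the drainer, 72 mm in diameter, 110 mm high, loose; origin under its middle
- dish_brush: bystander: white dish brush lying on the drainer, 225 mm long, 48 mm wide and 30 mm high at the head, loose; origin under the middle of the handle, head towards its +x
- wash_bottle: bystander: clear washing-up bottle with a paper label on the worktop left of the sink, 62 mm in diameter, 192 mm high, loose; origin under its middle
- coffee_jar: bystander: glass jar with a black lid on the worktop left of the sink, 80 mm in diameter, 130 mm high, loose; origin under its middle
Things that resemble listed ones, but are neither listed nor needed, are in the scene too. What is shaped like the sensor but orange or purple is not meant.

How it is judged:
On the way, in this order (a step that is already met when the one before it is completed fails the run):
1. the spout's outlet is over the middle of the pot (horizontal distance between spout_outlet and pot below 0.045 m and velocity of joint spout between -0.05 and 0.05 rad/s), for 0.2 s.
2. the fingertips dwell just above the sensor's window, the spout still over the pot (horizontal distance between the grasp point and sensor_window below 0.025 m and z of the grasp point in the frame of sensor between 0.047 and 0.097 m and horizontal distance between spout_outlet and pot below 0.045 m), for 1.5 s.
At the end, for the whole second after the job is handed in: The spout is at rest with its outlet within 45 mm (seen from above) of the pot's middle, the pot upright and within 15 mm of where it stood, and the hand drawn back, TCP more than 100 mm from the sensor's window (horizontal distance between spout_outlet and pot below 0.045 m and velocity of joint spout between -0.02 and 0.02 rad/s and distance of pot from where it was at the start of the episode below 0.015 m and angle between pot's own z axis and vertical below 0.1 rad and distance between the grasp point and sensor_window above 0.1 m); the robot touches nothing.
It fails at once if the sensor is touched (contact force between sensor and anything else above 0.2 N).
It fails at once if the hand comes over the sensor while the spout is not over the pot (horizontal distance between the grasp point and sensor_window below 0.03 m and z of the grasp point in the frame of sensor below 0.1 m and horizontal distance between spout_outlet and pot above 0.05 m).
It fails at once if the pot is pushed, lifted or carried (distance of pot from where it was at the start of the episode above 0.015 m).
It fails at once if another fitting on the ledge is touched (contact force between any of soap_pump, waste_knob, blanking_cap and anything else above 1 N).
It fails at once if another thing is shifted by more than 20 mm (distance of any of mixing_bowl, mug, tumbler, dish_brush, wash_bottle, coffee_jar from where it was at the start of the episode above 0.02 m).
It also fails if it takes over 51 s, if anything falls off the work surface, if the arm or the gripper's body presses on something with over 40 N, if the wrist force passes 120 N, or if a joint passes its speed limit or range.

## Working session

There is one attempt and no reset: what is moved stays moved. The work goes in short steps, Python scripts to look and compute and a shell command to move; the robot and the scene stay as the last step left them, time stands still between calls to the robot, and variables do not carry over. Pictures are saved under pics/ and viewed, at most 10 in all, crops included, and the job is handed in when it is done.

```bash
mkdir -p pics; cat > h.py <<'E'
import numpy as np, cv2
from plant import get_obs, cams, order
from scipy.spatial.transform import Rotation as Ro
def world(c,rows,cols,z=None):
    z=c["z_map"][rows,cols] if z is None else z
    p=np.stack([(cols-c["cx"])/c["fx"]*z,(rows-c["cy"])/c["fy"]*z,z],-1)
    return (p-c["t"])@np.array(c["R"])
E
cat > a.py <<'E'
from h import *
o=get_obs();print(o["t"],o["tool_pos"],o["tcp_rot"],o["ft_force"])
ims=[]
for n in ("top","side"):
    c=cams.read_camera(n);cv2.imwrite(f"pics/{n}0.png",c["color"])
    for l in ["sensor","spout","pot","mixing_bowl","soap_pump","waste_knob","blanking_cap","sink"]:
        for m in cams.masks_of(n,l)[:4]:
            r,q=np.nonzero(m["pixels"]);k=c["z_map"][r,q]>0
            if k.sum()<5: continue
            P=world(c,r[k],q[k])
            print(n,l,round(m["confidence"],2),np.round(m["point"]),k.sum(),"med",np.median(P,0).round(3),"lo",np.percentile(P,2,0).round(3),"hi",np.percentile(P,98,0).round(3))
E
python3 a.py
```

```text
0.0 [ 0.24735864 -0.60047947  0.25655246] [ 9.80963273e-01  1.94191541e-01 -2.34784545e-04 -8.04686271e-04] [0.1204126  0.4394384  0.29516387]
top sensor 0.82 [177. 247.] 248 med [0.653 0.227 0.022] lo [0.632 0.206 0.004] hi [0.675 0.25  0.027]
top sensor 0.53 [124. 348.] 227 med [ 0.793 -0.054  0.018] lo [ 0.772 -0.076  0.005] hi [ 0.819 -0.033  0.023]
top sensor 0.49 [121. 252.] 211 med [0.821 0.216 0.019] lo [0.801 0.196 0.01 ] hi [0.844 0.236 0.023]
top sensor 0.42 [235. 290.] 1231 med [ 0.502  0.122 -0.127] lo [ 0.447  0.068 -0.147] hi [ 0.555  0.173 -0.088]
top spout 0.96 [195. 326.] 952 med [0.57  0.017 0.201] lo [0.464 0.003 0.127] hi [0.675 0.041 0.227]
top pot 0.78 [235. 353.] 1566 med [ 0.49  -0.084 -0.143] lo [ 0.43  -0.167 -0.149] hi [ 0.549 -0.022 -0.063]
top pot 0.54 [188. 430.] 837 med [ 0.596 -0.272  0.066] lo [ 0.56  -0.293  0.005] hi [ 0.637 -0.225  0.117]
top mixing_bowl 0.8 [236. 290.] 1334 med [ 0.503  0.122 -0.126] lo [ 0.446  0.062 -0.148] hi [ 0.556  0.175 -0.087]
top soap_pump 0.56 [196. 323.] 968 med [0.571 0.017 0.201] lo [0.463 0.001 0.11 ] hi [0.675 0.04
[... 1526 characters left out ...]
 hi [ 0.446 -0.295  0.101]
side waste_knob 0.72 [242. 276.] 1365 med [ 0.508  0.137 -0.121] lo [ 0.445  0.063 -0.147] hi [ 0.555  0.177 -0.087]
side waste_knob 0.67 [190. 311.] 86 med [0.643 0.122 0.012] lo [0.629 0.114 0.006] hi [0.666 0.136 0.028]
side waste_knob 0.61 [169. 290.] 201 med [0.65  0.222 0.022] lo [0.63  0.204 0.006] hi [0.684 0.25  0.026]
side blanking_cap 0.71 [256. 401.] 218 med [ 0.664 -0.185  0.016] lo [ 0.643 -0.202  0.007] hi [ 0.689 -0.166  0.02 ]
side blanking_cap 0.65 [304. 342.] 56529 med [ 0.504 -0.113  0.005] lo [ 0.23  -0.575 -0.15 ] hi [0.718 0.321 0.188]
side sink 0.71 [310. 340.] 55793 med [ 0.504 -0.113  0.005] lo [ 0.231 -0.574 -0.15 ] hi [0.717 0.32  0.188]
```

```bash
cat > b.py <<'E'
from h import *
for n in ("top","side"):
    c=cams.read_camera(n);rr,qq=np.mgrid[0:400,0:640]
    P=world(c,rr.ravel(),qq.ravel());ok=c["z_map"].ravel()>0.05
    P=P[ok]
    # pot rim
    k=(abs(P[:,2]+0.065)<0.006)&(abs(P[:,0]-.49)<.12)&(abs(P[:,1]+.075)<.11)
    R=P[k]
    def circ(Q):
        A=np.c_[2*Q[:,:2],np.ones(len(Q))];s=np.linalg.lstsq(A,(Q[:,:2]**2).sum(1),rcond=None)[0];return s[:2],np.sqrt(s[2]+s[:2]@s[:2])
    Q=R
    for _ in range(15):
        ce,ra=circ(Q);d=np.hypot(*(R[:,:2]-ce).T);Q2=R[abs(d-ra)<.008]
        if len(Q2)<8:break
        Q=Q2
    print(n,"rim",len(R),len(Q),ce,ra)
    m=cams.masks_of(n,"pot")[0]["pixels"];r,q=np.nonzero(m&(c["z_map"]>0));W=world(c,r,q)
    W=W[W[:,2]>-.075]; print("pot hi pts",len(W),W.min(0),W.max(0))
    m=cams.masks_of(n,"spout")[0]["pixels"];r,q=np.nonzero(m&(c["z_map"]>0));W=world(c,r,q)
    for lo in np.arange(.43,.72,.02):
        S=W[(W[:,0]>=lo)&(W[:,0]<lo+.02)]
        if len(S)>3:print(round(lo,2),len(S),np.median(S,0).round(3),S.max(0).round(3),S.min(0).round(3))
    T=P[(P[:,2]>.05)&(P[:,2]<.17)&(abs(P[:,0]-.65)<.06)&(abs(P[:,1]-.02)<.07)]
    print("col",len(T),np.percentile(T,[2,50,98],axis=0).round(3))
cv2.imwrite("pics/both.png",np.vstack([cv2.imread(f"pics/{n}0.png")[100:400,100:560] for n in("top","side")]))
E
python3 b.py
```

```text
top rim 233 86 [ 0.51750759 -0.08058779] 0.08964906974792762
pot hi pts 221 [ 0.42480061 -0.17194373 -0.07499057] [ 0.55117723  0.02278711 -0.0582019 ]
0.45 52 [0.464 0.012 0.201] [0.469 0.023 0.217] [ 0.458 -0.     0.182]
0.47 99 [0.481 0.012 0.221] [0.49  0.023 0.228] [ 0.47 -0.   -0.07]
0.49 85 [0.5   0.014 0.225] [0.51  0.024 0.231] [ 0.49   0.002 -0.071]
0.51 76 [0.519 0.015 0.222] [0.53  0.024 0.228] [0.51  0.004 0.216]
0.53 79 [0.54  0.017 0.215] [0.55  0.026 0.221] [0.53  0.007 0.207]
0.55 78 [0.56  0.018 0.207] [0.569 0.027 0.214] [0.55  0.006 0.198]
0.57 73 [0.58  0.018 0.201] [0.589 0.029 0.209] [0.571 0.008 0.192]
0.59 73 [0.601 0.019 0.194] [0.61  0.028 0.2  ] [ 0.591 -0.004 -0.067]
0.61 68 [0.621 0.02  0.187] [0.63  0.032 0.193] [0.611 0.001 0.005]
0.63 89 [0.642 0.022 0.177] [0.65  0.041 0.186] [0.63  0.003 0.012]
0.65 108 [0.659 0.024 0.132] [0.67  0.044 0.174] [ 0.65  -0.001  0.016]
0.67 45 [0.674 0.023 0.131] [0.68  0.043 0.136] [ 0.67  -0.004  0.005]
col 300 [[0.639 0.003 0.063]
 [0.657 0.036 0.129]
 [0.679 0.072 0.168]]
side rim 465 197 [ 0.5165003  -0.07106405] 0.09080620514986405
pot hi pts 396 [ 0.42126809 -0.16131184 -0.07495233] [ 0.55024123  0.01615127 -0.05889827]
0.63 29 [0.642 0.123 0.012] [0.649 0.13  0.026] [0.633 0.115 0.009]
0.65 19 [0.656 0.12  0.012] [0.666 0.125 0.024] [0.65  0.115 0.01 ]
col 632 [[ 0.635 -0.     0.053]
 [ 0.647  0.013  0.101]
 [ 0.673  0.064  0.165]]
```

View pics/both.png

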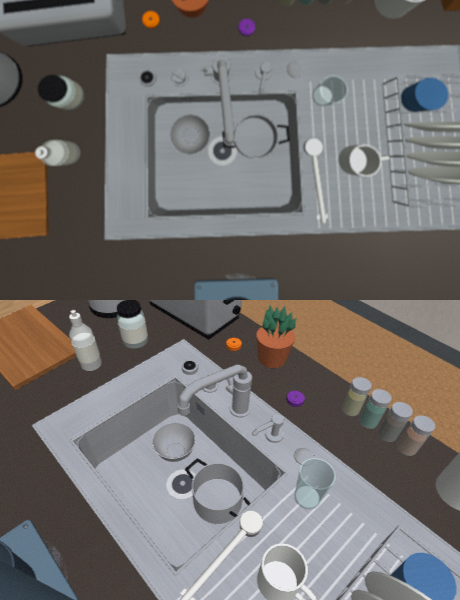

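```bash
cat >> h.py <<'E'
def shift(target):
    o=get_obs();R=Ro.from_quat(o["tcp_rot"]);p=np.array(o["tool_pos"])
    print("at",p.round(4),"shift mm",(R.inv().apply(np.array(target)-p)*1000).round(1),"z-axis",R.as_matrix()[:,2].round(3),"F",np.round(o["ft_force"],1),"t",o["t"])
def potfit():
    for n in ("top","side"):
        c=cams.read_camera(n);rr,qq=np.mgrid[0:400,0:640]
        k=(c["z_map"]>.05)&(c["color"].max(2)>0);P=world(c,rr[k],qq[k])
        R=P[(P[:,2]>-.078)&(P[:,2]<-.055)&(abs(P[:,0]-.49)<.1)&(abs(P[:,1]+.075)<.12)][:,:2]
        best=(-1,)
        for x in np.arange(.46,.52,.001):
            for y in np.arange(-.11,-.04,.001):
                d=np.hypot(R[:,0]-x,R[:,1]-y);s=np.exp(-((d-.0635)/.003)**2).sum()-2*0
                best=max(best,(s,x,y))
        print(n,"pot",len(R),np.round(best,3))
E
python3 -c "
from h import *
potfit();shift([.53,.09,.34]);shift([.247,-.6,.34])"
```

```text
top pot 438 [ 1.66148e+02  4.88000e-01 -7.60000e-02]
side pot 595 [ 3.83344e+02  4.86000e-01 -7.80000e-02]
at [ 0.2476 -0.601   0.2574] shift mm [ 524.3 -531.3  -82.6] z-axis [-0. -0. -1.] F [-0.1 -0.6  0.4] t 1.3
at [ 0.2476 -0.601   0.2574] shift mm [ -0.2  -1.2 -82.6] z-axis [-0. -0. -1.] F [-0.1 -0.6  0.4] t 1.3
```

```bash
python3 -m jog '[[[0,0,-45],[0,0,0]],[[0,0,-85],[0,0,0]],[[30,-30,-85],[0,0,0]],[[60,-60,-85],[0,0,0]],[[90,-90,-85],[0,0,0]],[[120,-120,-85],[0,0,0]],[[150,-150,-85],[0,0,0]],[[180,-180,-85],[0,0,0]],[[210,-210,-85],[0,0,0]],[[240,-240,-85],[0,0,0]],[[270,-270,-85],[0,0,0]],[[300,-300,-85],[0,0,0]],[[330,-330,-85],[0,0,0]],[[360,-360,-85],[0,0,0]],[[390,-395,-85],[0,0,0]],[[420,-425,-85],[0,0,0]],[[450,-455,-85],[0,0,0]],[[480,-485,-85],[0,0,0]],[[510,-515,-85],[0,0,0]],[[524,-532,-85],[0,0,0]]]' 0 10
python3 -c "
from h import *
shift([.53,.09,.20]);print(get_obs()['grip_width'])"
```

```text
t: 3.3
tool_pos: [0.5301, 0.0944, 0.3426]
tcp_rot: [0.981, 0.196, 0.001, -0.001]
ft_force: [0.3, -0.0, -0.6]
grip_width: 0.0004
finger_force: 0.0
at [0.5301 0.0944 0.3426] shift mm [ -2.    4.3 142.6] z-axis [ 0.001  0.002 -1.   ] F [ 0.3 -0.  -0.6] t 3.3
0.0003694183076413635
```

```bash
python3 -m jog '[[[0,0,45],[0,0,0]],[[0,0,90],[0,0,0]],[[0,0,125],[0,0,0]],[[0,0,143],[0,0,0]],[[-5,12,143],[0,0,0]],[[-10,24,143],[0,0,0]],[[-14,34,143],[0,0,0]],[[-17,42,143],[0,0,0]],[[-20,48,143],[0,0,0]],[[-22,54,143],[0,0,0]],[[-25,60,143],[0,0,0]],[[-27,66,143],[0,0,0]],[[-30,72,143],[0,0,0]],[[-32,77,143],[0,0,0]],[[-33,80,143],[0,0,0]],[[-34,82,143],[0,0,0]],[[-34,82,143],[0,0,0]]]'
cat > s.py <<'E'
from h import *
for n in ("side","top"):
    c=cams.read_camera(n)
    import sys
    cv2.imwrite(f"pics/{n}{sys.argv[1]}.png",c["color"])
    rr,qq=np.nonzero(c["z_map"]>.05);P=world(c,rr,qq)
    for m in cams.masks_of(n,"spout")[:1]:
        r,q=np.nonzero(m["pixels"]&(c["z_map"]>.05));W=world(c,r,q);W=W[(W[:,2]>.16)&(W[:,2]<.24)]
        d=W[:,:2]-[.659,.023];r_=np.hypot(*d.T);th=np.arctan2(-d[:,1],-d[:,0])
        for lo in np.arange(.04,.22,.03):
            k=(r_>lo)&(r_<lo+.03)
            if k.sum()>3:print(n,m["confidence"],lo.round(2),k.sum(),"theta",np.median(th[k]).round(3),np.median(W[k],0).round(3))
shift([.532,-.017,.20])
E
python3 s.py 1
```

```text
t: 5.0
tool_pos: [0.5292, 0.0017, 0.1996]
tcp_rot: [0.981, 0.194, 0.0, 0.0]
ft_force: [0.9, 2.5, 1.6]
grip_width: 0.0001
finger_force: 1.3
side 0.97 0.07 30 theta 0.414 [ 0.575 -0.013  0.206]
side 0.97 0.1 49 theta 0.422 [ 0.547 -0.026  0.214]
side 0.97 0.13 117 theta 0.404 [ 0.524 -0.034  0.222]
side 0.97 0.16 167 theta 0.399 [ 0.495 -0.045  0.222]
side 0.97 0.19 201 theta 0.393 [ 0.475 -0.054  0.193]
at [0.529  0.0017 0.1994] shift mm [-4.4 18.4 -0.6] z-axis [-0. -0. -1.] F [0.3 2.4 2.1] t 5.2
```

```bash
python3 -m jog '[[[-1,5,0],[0,0,0]],[[-2,9,0],[0,0,0]],[[-3,13,0],[0,0,0]],[[-4,16,0],[0,0,0]],[[-4,17,0],[0,0,0]],[[-4,17,0],[0,0,0]],[[-4,14,0],[0,0,0]],[[5,-20,0],[0,0,0]],[[10,-40,0],[0,0,0]],[[10,-50,-40],[0,0,0]],[[10,-60,-85],[0,0,0]],[[10,-60,-85],[0,0,0]]]'; python3 s.py 2; python3 -c "
from h import *
potfit()
im=np.vstack([cv2.imread(f'pics/{n}2.png')[100:400,100:560] for n in('top','side')]);cv2.imwrite('pics/b2.png',im)"
```

```text
t: 6.4
tool_pos: [0.5179, 0.0624, 0.2896]
tcp_rot: [0.981, 0.195, 0.004, 0.001]
ft_force: [0.0, -0.4, -0.8]
grip_width: 0.0003
finger_force: 0.0
side 0.87 0.04 68 theta 0.57 [ 0.612 -0.006  0.192]
side 0.87 0.07 77 theta 0.55 [ 0.586 -0.021  0.202]
side 0.87 0.1 83 theta 0.544 [ 0.559 -0.036  0.212]
side 0.87 0.13 102 theta 0.527 [ 0.532 -0.05   0.223]
side 0.87 0.16 173 theta 0.518 [ 0.504 -0.064  0.222]
side 0.87 0.19 214 theta 0.517 [ 0.486 -0.075  0.195]
at [0.5148 0.0597 0.2832] shift mm [-13.   77.5  83.2] z-axis [-0.002 -0.001 -1.   ] F [-0.   0.4  0.2] t 6.6
top pot 266 [64.944  0.488 -0.076]
side pot 602 [ 3.86598e+02  4.86000e-01 -7.80000e-02]
```

View pics/b2.png

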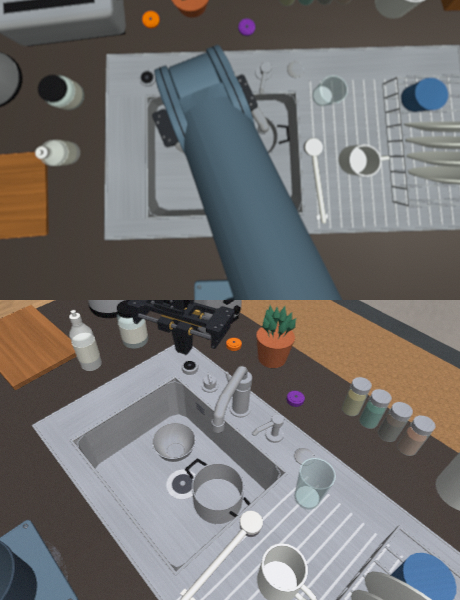

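```bash
python3 -c "
from h import *
shift([.653,.226,.28]);shift([.653,.226,.074])"
```

```text
at [0.5148 0.06   0.2829] shift mm [ 190.9 -101.     2.4] z-axis [-0.003 -0.001 -1.   ] F [-0.9 -0.  -0.1] t 6.7
at [0.5148 0.06   0.2829] shift mm [ 191.5 -100.9  208.4] z-axis [-0.003 -0.001 -1.   ] F [-0.9 -0.  -0.1] t 6.7
```

Move over it, stopping at z≈0.17 for a check first.

```bash
python3 -m jog '[[[40,-20,0],[0,0,0]],[[80,-42,0],[0,0,0]],[[120,-63,0],[0,0,0]],[[160,-84,0],[0,0,0]],[[185,-97,0],[0,0,0]],[[191,-101,30],[0,0,0]],[[191,-101,65],[0,0,0]],[[191,-101,95],[0,0,0]],[[191,-101,108],[0,0,0]],[[191,-101,108],[0,0,0]],[[191,-101,108],[0,0,0]]]'; python3 s.py 3; python3 -c "
from h import *
shift([.653,.226,.074])
o=get_obs();c=cams.read_camera('wrist');cv2.imwrite('pics/w3.png',c['color'])
X=np.array([.653,.226,.022]);R=Ro.from_quat(o['tcp_rot']);H=np.array(c['hand_eye'])
p=np.linalg.inv(H)@np.r_[R.inv().apply(X-o['tool_pos']),1];p=p[:3];a=np.arctan2(np.hypot(p[0],p[1]),p[2]);u=p[:2]/np.hypot(p[0],p[1])
print('expected px',c['cx']+c['fx']*a*u[0],c['cy']+c['fy']*a*u[1])
for m in cams.masks_of('wrist','sensor')[:3]:print(m['confidence'],m['point'])
"
```

```text
t: 7.8
tool_pos: [0.6543, 0.2273, 0.1772]
tcp_rot: [0.981, 0.194, 0.0, -0.0]
ft_force: [0.3, 0.5, -0.3]
grip_width: 0.0002
finger_force: 0.0
side 0.58 0.04 53 theta 0.604 [ 0.613 -0.008  0.192]
side 0.58 0.07 70 theta 0.56 [ 0.587 -0.022  0.203]
side 0.58 0.1 77 theta 0.546 [ 0.56  -0.037  0.213]
side 0.58 0.13 104 theta 0.528 [ 0.531 -0.05   0.223]
side 0.58 0.16 161 theta 0.522 [ 0.504 -0.065  0.222]
side 0.58 0.19 199 theta 0.52 [ 0.487 -0.076  0.196]
top 0.85 0.04 91 theta 0.487 [ 0.61  -0.002  0.193]
top 0.85 0.07 104 theta 0.489 [ 0.584 -0.017  0.203]
top 0.85 0.1 109 theta 0.497 [ 0.557 -0.032  0.213]
top 0.85 0.13 121 theta 0.494 [ 0.531 -0.046  0.223]
top 0.85 0.16 137 theta 0.493 [ 0.505 -0.06   0.222]
top 0.85 0.19 41 theta 0.492 [ 0.487 -0.069  0.207]
at [0.6546 0.2275 0.1781] shift mm [-206.4  179.4  -22.4] z-axis [ 0.003  0.001 -1.   ] F [-0.8 -0.5  0.2] t 8.0
at [0.6546 0.2275 0.1781] shift mm [ -2.3   0.8 104.1] z-axis [ 0.003  0.001 -1.   ] F [-0.8 -0.5  0.2] t 8.0
expected px 321.1252097301106 196.76262800197443
0.92 [42.9, 394.4]
0.89 [194.0, 319.9]
0.57 [179.3, 568.9]
```

View pics/w3.png

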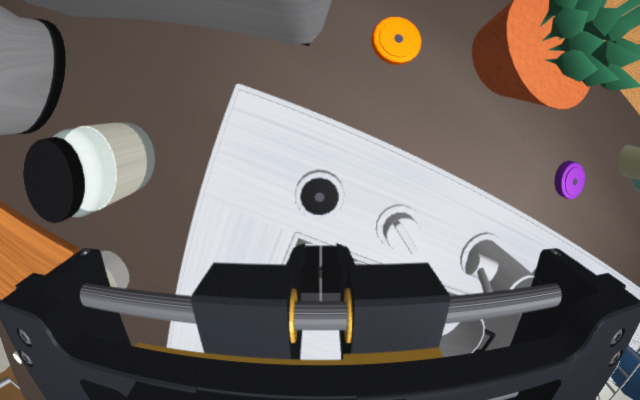

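The wrist picture shows the dark window at about (320,196), where it was predicted. The orange and purple look-alikes are well away from it.

```bash
python3 -m jog '[[[-1,0,35],[0,0,0]],[[-2,0,70],[0,0,0]],[[-2,0,90],[0,0,0]],[[-2,0,100],[0,0,0]],[[-2,0,102],[0,0,0]],[[-2,0,102],[0,0,0]]]' && python3 -m jog '[[[0,0,0],[0,0,0]],[[0,0,0],[0,0,0]],[[0,0,0],[0,0,0]],[[0,0,0],[0,0,0]],[[0,0,0],[0,0,0]],[[0,0,0],[0,0,0]],[[0,0,0],[0,0,0]],[[0,0,0],[0,0,0]],[[0,0,0],[0,0,0]],[[0,0,0],[0,0,0]],[[0,0,0],[0,0,0]],[[0,0,0],[0,0,0]],[[0,0,0],[0,0,0]],[[0,0,0],[0,0,0]],[[0,0,0],[0,0,0]],[[0,0,0],[0,0,0]],[[0,0,0],[0,0,0]],[[0,0,0],[0,0,0]],[[0,0,0],[0,0,0]],[[0,0,0],[0,0,0]]]' && python3 -m jog '[[[0,0,-40],[0,0,0]],[[0,0,-85],[0,0,0]],[[0,0,-130],[0,0,0]],[[0,0,-175],[0,0,0]],[[0,0,-215],[0,0,0]],[[0,0,-235],[0,0,0]],[[0,0,-240],[0,0,0]],[[0,0,-240],[0,0,0]],[[0,0,-240],[0,0,0]]]'; python3 s.py 4; python3 -c "
from h import *
potfit()
im=np.vstack([cv2.imread(f'pics/{n}4.png')[100:400,100:560] for n in('top','side')]);cv2.imwrite('pics/b4.png',im)"
```

```text
t: 8.7
tool_pos: [0.6525, 0.2267, 0.0753]
tcp_rot: [0.981, 0.194, 0.001, -0.0]
ft_force: [0.3, 0.5, 0.7]
grip_width: 0.0004
finger_force: 0.0
t: 10.7
tool_pos: [0.6519, 0.2264, 0.0744]
tcp_rot: [0.981, 0.194, 0.0, -0.0]
ft_force: [-0.4, 0.7, -0.3]
grip_width: 0.0006
finger_force: 0.0
t: 11.6
tool_pos: [0.6511, 0.226, 0.3124]
tcp_rot: [0.981, 0.194, -0.001, 0.0]
ft_force: [-0.7, -0.3, -0.7]
grip_width: 0.0005
finger_force: 0.0
side 0.7 0.04 67 theta 0.567 [ 0.612 -0.006  0.192]
side 0.7 0.07 74 theta 0.551 [ 0.586 -0.021  0.202]
side 0.7 0.1 82 theta 0.537 [ 0.559 -0.036  0.212]
side 0.7 0.13 99 theta 0.526 [ 0.532 -0.05   0.223]
side 0.7 0.16 167 theta 0.521 [ 0.505 -0.065  0.222]
side 0.7 0.19 210 theta 0.518 [ 0.486 -0.076  0.194]
top 0.55 0.04 115 theta 0.481 [ 0.61  -0.002  0.192]
top 0.55 0.07 116 theta 0.486 [ 0.584 -0.017  0.203]
top 0.55 0.1 124 theta 0.494 [ 0.558 -0.031  0.213]
top 0.55 0.13 120 theta 0.497 [ 0.532 -0.046  0.223]
top 0.55 0.16 136 theta 0.494 [ 0.504 -0.06   0.222]
top 0.55 0.19 52 theta 0.49 [ 0.486 -0.069  0.201]
at [0.6514 0.2262 0.3129] shift mm [-202.8  179.3  113.4] z-axis [-0.002 -0.001 -1.   ] F [-0.7  0.1 -0.3] t 11.8
top pot 449 [ 1.49146e+02  4.88000e-01 -7.60000e-02]
side pot 602 [ 3.90803e+02  4.86000e-01 -7.80000e-02]
```

View pics/b4.png

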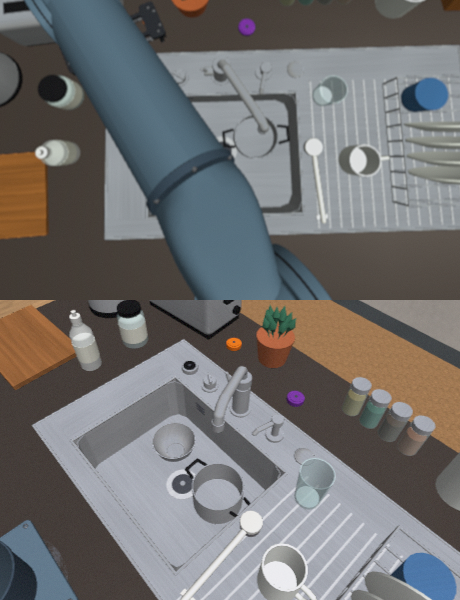

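The hand is 290 mm above the sensor, and the spout is over the pot (outlet at crop (267,127) over pot (255,135) in the top view). Nothing else has moved.

```bash
python3 -c "
from plant import order
print(order.hand_in())"
```

```text
the job is handed in; nothing more can be done
None
```

I swung the spout over the pot, held the fingertips about 3 cm above the sensor for 2 s, drew the hand about 29 cm clear and handed the job in at about 12 s; the last pictures show the pot unmoved and nothing else disturbed, though hand-in returned no verdict.

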